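# Refit the heater's gas knob and hold it pressed

### The arm

A 6-joint arm with a two-finger parallel gripper is mounted at the origin on the work surface. World frame = base frame: x ahead of the robot, y to its left, z up, the work surface at z = 0. Lengths are in m, angles in degrees, forces in N, time in s.
With the tool pointing down it reaches from about 0.325 to 1 m from the base axis. Payload 5.1 kg.
Tool frame: the origin (TCP) lies between the finger pads; the fingertips stand env.tcp_to_tips ahead of it and the grasp point (between the pads) is the TCP (env.tcp_to_tips is the distance from the TCP to the fingertips, in m); z points along the fingers, y is the direction in which the jaws open and shut (so a half turn about z gives the same grasp; the last joint's range is limited). The gripper opens to 85 mm and grips with 20 to 120 N. Pads are 22 mm wide; open, the fingers measure 114 mm over their backs; the gripper's body (76 mm by 85 mm) begins 54 mm behind the grasp point. The pads swing forward as they close: fully open they stand 13 mm farther back than shut.
Start: joints at [-4.733, 7.093, 94.555, -0, 78.352, -4.733], TCP at [0.65, -0, 0.25] pointing down, gripper open.
Joint ranges: [-149.61, 149.61], [-58.7, 133.49], [1.44, 155.28], [-77.14, 257.14], [18.33, 153.61], [-166.67, 166.67]. Speed limits (degrees/s): [147.25, 147.25, 180, 180, 180, 180].

### API

Orientations are given as a 3x3 rotation matrix whose columns are the frame's x, y, z axes.
In Python, from plant import telemetry, cams, sign_off, env gives the robot as it stands.
- The arm moves only by the tool servo_tool, never from a script. Its argument "steps" is a list of rows, each a list of 7 numbers: the shift along the tool's x, y, z in m, then the turn, a rotation vector about the tool's x, y, z in rad, then the opening, from 0 (shut) to 1 (fully open). A call has 1 to 20 rows; each row shifts and turns the commanded pose from where the row before left it, along the tool's axes as they then stand; what a row does not reach is not made up. A row lasts 1/12 s, in which the tool goes at most 41.7 mm and 7.16 degrees, less where a joint would pass 70% of its speed; a pose out of reach is approached as far as the arm can. A call is refused whole if a number of a shift passes 0.0417 or a number of a turn 0.125, either way. A call with a gripper value outside its range is refused whole. The fingers move at their own pace and stop on an object; "newtons" is the grip in N (left out, the last holds). Time passes only in rows, so rows that do not move let the fingers close. It gives the time, the measured TCP pose, the force and the opening at its end, in the units of the state.
- telemetry.observe(): the state, without advancing time (a new reading comes with each control period).
- cams.get_image(name): name is "scene" or "side" or "wrist"; returns (picture, depth): 400x640x3 uint8, red, green, blue; 400x640 float32, m along the optical axis (not along the pixel's ray), 0 where there is no reading.
- cams.get_calibration(name): a dict with "intrinsics" (3x3 intrinsics, pixels), "rvec" (rotation vector, rad) and "tvec" (3), from world to camera coordinates, as OpenCV has them; the wrist camera has in their place "mount" (4x4, takes a point from camera to tool coordinates, whose origin is the TCP and whose axes are the flange's). Camera axes: x right, y down, z forward; pixel columns grow to the right and rows downward; lengths in m; the calibration is good to about 2 mm. A picture is of the moment at which its call begins: read the wrist's pose just before it. get_calibration takes no time and is no camera call.
- sign_off(): hands the job in, once; it reports no verdict.
The state is a dict: "time": time; "joints": joint angles; "joint_velocities": joint speeds; "joint_torque": joint torques, N m; "tcp_pos": TCP position; "eef_rot": TCP orientation; "force": force on the tool from outside, world axes, zero at the start; "wrist_torque": the same for the moment, N m; "opening": opening from 0.0 (shut) to 1.0 (fully open).
Only numpy, scipy, OpenCV 4.12 (cv2) and the standard library are available. Lean on these libraries where they do the work, as an engineer would, in place of code of your own. Each camera call takes 0.05 s, during which the arm holds its last target.

### The job

Refit the loose black wing knob on the heater's gas valve: turn it until the flat in its bore matches the flat on the brass spindle and push it fully home, then press knob and spindle right down against the spring, as for lighting the pilot. Finish while still holding it pressed down, without letting go. Leave the brass pipe nipple, the jar and the screwdriver where they are.

Things in the scene. Friction and masses are not known exactly. Their poses are not given: they have to be found in the camera images.
- knob_center (a point): Loose black knob, standing bore down: round skirt 56 mm across, 24 mm high, and on it an upright wing 52 mm long (along x), 14 mm thick (along y), 28 mm high, to be gripped across its thickness; 52 mm high in all, 80 g. Point: on the axis, 26 mm above the underside. z up; x runs along the wing towards its end with the white line (on top and end face).
- knob_bore (a point): Centre of the mouth of the D-shaped bore in the knob's underside, on the knob's axis; axes as knob_center. Bore 20 mm deep, 15.8 mm across, its flat 4.4 mm from the axis on the +x side: the white line marks the flat. 1.2 mm lead-in chamfer.
- spindle_seat (a point): Foot of the upright brass D-spindle, on its axis, on top of its black dial plate (48 mm across), where the knob's underside rests when home; 74 mm above the bench unpressed. z up; x points to the side of the flat, also marked by a white line on the dial plate. Spindle 18 mm tall, 14 mm across, flat 3.5 mm from the axis. Stiff to turn (0.4 N m): turn the knob to match it.
- valve: Aluminium gas valve bolted to the bench: body 84 x 74 mm, top 55 mm above the bench, steel foot 130 x 110 mm, pipe stubs along its y to 69 mm from the spindle axis. Origin under the spindle axis on the bench, z up. The spindle's angle in it varies.
- spindle (a joint): How far the spindle is pressed down, m: 0 up (at rest), 0.008 fully down. A spring pushes it back up: it starts to move at 4 N and is fully down at 12 N. The knob's own weight does not press it.
- nipple_center (a point): Brass pipe nipple standing on the bench, 50 mm across, 50 mm high; its centre. Leave it alone.
- jar_center (a point): Amber glass jar with a red lid, 52 mm across, 66 mm high; its centre. Leave it alone.
- driver_grip (a point): Yellow-handled screwdriver lying on the bench, 190 mm long, blade to its +x; the point is in the middle of the handle. Leave it alone.
Things that resemble listed ones, but are neither listed nor needed, are in the scene too. What is meant by the part that bears knob_center is not purple, and is the larger of those in its own colour.

How it is judged:
By the outcome, as a careful person would: the job done as asked, in the order asked, and still so for the second after the job is handed in, while the arm keeps its last pose, push and grip.
It also fails if it takes over 37 s, if anything falls off the work surface, if the arm or the gripper's body presses on something with over 40 N, if the wrist force passes 120 N, or if a joint passes its speed limit or range.

## Working session

There is one attempt and no reset: what is moved stays moved. The work goes in short steps, Python scripts to look and compute and a tool call to move; the robot and the scene stay as the last step left them, time stands still between calls to the robot, and variables do not carry over. Pictures are saved under pics/ and viewed, and the job is handed in when it is done.

Besides the shell and the picture viewer there is one more tool, called as a command line: name --pt "numbers of a row" for each row, then --argument value for the rest. servo_tool: Moves the arm, as the interface text tells. Its arguments: {"type":"object","properties":{"steps":{"type":"array"},"newtons":{"type":"number"}},"required":["steps"]}

```bash
ls; mkdir -p pics; python3 - <<'E'
from plant import telemetry,cams,env
import cv2,numpy as np
s=telemetry.observe()
print({k:np.round(v,3).tolist() for k,v in s.items()},env.tcp_to_tips)
for n in ["scene","side","wrist"]:
    im,d=cams.get_image(n)
    cv2.imwrite(f"pics/{n}0.png",im[:,:,::-1]); np.save(f"{n}0.npy",d)
    print(n,{k:np.round(v,4).tolist() for k,v in cams.get_calibration(n).items()})
E
```

```text
pics
{'time': 0.0, 'joints': [-4.732, 7.132, 94.635, 0.001, 78.351, -4.73], 'joint_velocities': [0.021, 0.025, -0.088, 0.03, 0.01, 0.02], 'joint_torque': [0.0, -42.361, -36.545, 0.0, 0.007, 0.0], 'tcp_pos': [0.649, 0.0, 0.249], 'eef_rot': [[0.0, 1.0, -0.002], [1.0, -0.0, 0.0], [0.0, -0.002, -1.0]], 'force': [1.056, -0.689, -0.12], 'wrist_torque': [0.007, 0.04, 0.012], 'opening': 1.003} 0.019
scene {'intrinsics': [[507.4578, 0.0, 324.4018], [0.0, 507.4578, 195.476], [0.0, 0.0, 1.0]], 'rvec': [1.7264, 1.5069, -0.8172], 'tvec': [-0.1358, -0.2204, 1.6131]}
side {'intrinsics': [[433.2659, 0.0, 320.6728], [0.0, 433.2659, 201.93], [0.0, 0.0, 1.0]], 'rvec': [2.1263, -0.8384, 0.4237], 'tvec': [-0.333, 0.3085, 0.7568]}
wrist {'intrinsics': [[277.7372, 0.0, 316.2337], [0.0, 277.7372, 196.5791], [0.0, 0.0, 1.0]], 'mount': [[0.0012, -0.9551, -0.2964, 0.0763], [1.0, 0.0011, 0.0005, -0.0009], [-0.0001, -0.2964, 0.9551, -0.1239], [0.0, 0.0, 0.0, 1.0]]}
```

View pics/scene0.png

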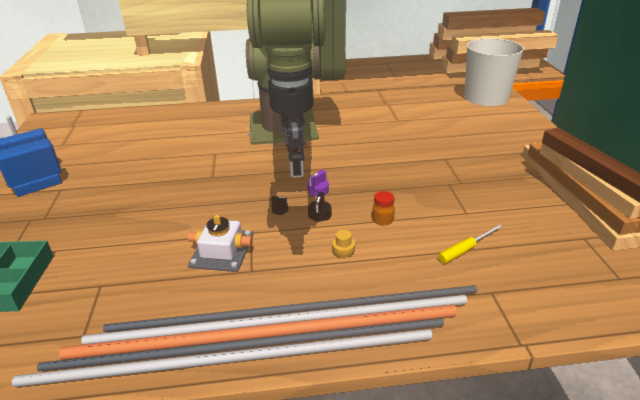

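View pics/side0.png

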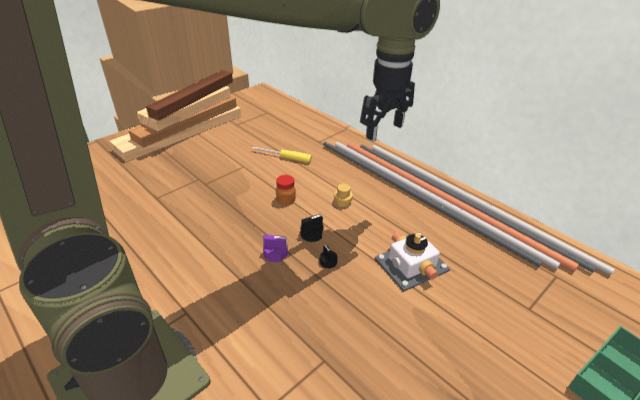

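View pics/wrist0.png

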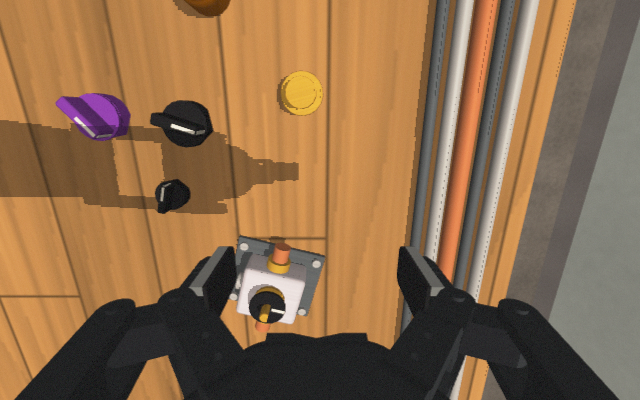

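The scene view shows three wing knobs: purple (318,183), small black (279,205) and large black (319,207). In the wrist view they are at (95,115), (172,194) and (185,122). The large black one fits, because it isn't purple and is the larger of the two blacks. Next I'll confirm that with an enlarged crop.

```bash
python3 - <<'E'
import cv2,numpy as np
im=cv2.imread('pics/wrist0.png')
a=cv2.resize(im[80:220,140:220],None,fx=4,fy=4,interpolation=cv2.INTER_CUBIC)
b=cv2.resize(im[225:345,220:330],None,fx=4,fy=4,interpolation=cv2.INTER_CUBIC)
h=max(a.shape[0],b.shape[0])
f=lambda x:cv2.copyMakeBorder(x,0,h-x.shape[0],0,0,cv2.BORDER_CONSTANT)
cv2.imwrite('pics/crop0.png',np.hstack([f(a),f(b)]))
E
```

```text
(no output)
```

View pics/crop0.png

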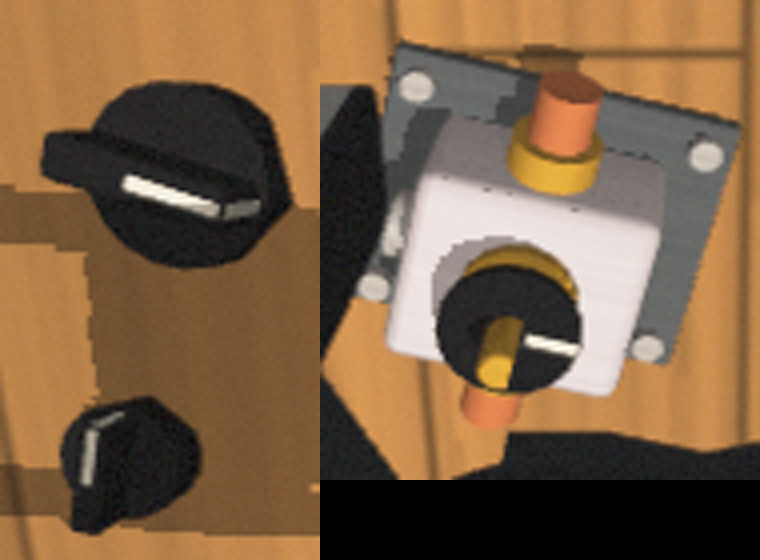

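The crop confirms it: the large black knob is the target, with its white line running from about (171,125) to (195,132). The dial's white line runs from about (271,310) to (284,312).

```bash
cat > h.py <<'E'
import cv2,numpy as np
from plant import cams
def cam(n,st=None):
    c=cams.get_calibration(n);K=np.array(c['intrinsics'])
    if n=='wrist':
        M=np.eye(4);M[:3,:3]=st['eef_rot'];M[:3,3]=st['tcp_pos'];M=M@np.array(c['mount'])
        return K,M[:3,:3],M[:3,3]
    R=cv2.Rodrigues(np.array(c['rvec']))[0];t=np.array(c['tvec']).ravel()
    return K,R.T,-R.T@t
def onz(C,uv,z):
    K,R,p=C;uv=np.atleast_2d(np.array(uv,float))
    d=(R@np.linalg.inv(K)@np.c_[uv,np.ones(len(uv))].T).T
    return p+d*((z-p[2])/d[:,2])[:,None]
def proj(C,P):
    K,R,p=C;q=(K@R.T@(np.atleast_2d(P)-p).T).T
    return q[:,:2]/q[:,2:]
E
python3 - <<'E'
from h import *
from plant import telemetry
s=telemetry.observe();C=cam('wrist',s);S=cam('scene');D=cam('side')
im=cv2.imread('pics/wrist0.png');d=np.load('wrist0.npy')
def blob(im,x0,y0,x1,y1,f):
    m=np.zeros(im.shape[:2],np.uint8);m[y0:y1,x0:x1]=f(im[y0:y1,x0:x1].astype(int))*255;return m
white=lambda a:(a.min(2)>140)
m=blob(im,165,118,197,136,white);ys,xs=np.nonzero(m);P=onz(C,np.c_[xs,ys],.052)
print(xs.min(),xs.max(),ys.min(),ys.max());l=cv2.fitLine(P[:,:2].astype(np.float32),2,0,.01,.01).ravel();print('knob line',l,np.degrees(np.arctan2(l[1],l[0])))
t=(P[:,:2]-l[2:])@l[:2];print(t.min(),t.max(), 'ends',l[2:]+t.min()*l[:2],l[2:]+t.max()*l[:2])
m=blob(im,270,305,288,316,white);ys,xs=np.nonzero(m);P=onz(C,np.c_[xs,ys],.074)
l=cv2.fitLine(P[:,:2].astype(np.float32),2,0,.01,.01).ravel();print('dial line',l,np.degrees(np.arctan2(l[1],l[0])));t=(P[:,:2]-l[2:])@l[:2];print(t.min(),t.max(),len(t))
# dial disc: dark pixels
m=blob(im,245,285,290,330,lambda a:a.max(2)<70);
n,lab,st,ce=cv2.connectedComponentsWithStats(m);i=1+st[1:,4].argmax();print(st[i],ce[i])
c=max(cv2.findContours((lab==i).astype(np.uint8),0,1)[0],key=cv2.contourArea);h=cv2.convexHull(c)
Q=onz(C,h[:,0],.074);print('dial circ',cv2.minEnclosingCircle(Q[:,:2].astype(np.float32)))
# knob skirt
m=blob(im,150,95,215,150,lambda a:a.max(2)<62)
c=max(cv2.findContours(m,0,1)[0],key=cv2.contourArea);print('knob blob',cv2.boundingRect(c))
for nm,X in (('scene',S),('side',D)):
  I=cv2.imread(f'pics/{nm}0.png')
  for box in ([[255,150,345,225],[185,210,260,270]] if nm=='scene' else [[255,205,345,275],[370,225,455,290]]):
    a=I[box[1]:box[3],box[0]:box[2]];cv2.imwrite(f'pics/c_{nm}_{box[0]}.png',cv2.resize(a,None,fx=7,fy=7,interpolation=2))
E
```

```text
171 193 124 133
knob line [ 0.9539829  -0.299861    0.496806    0.05701053] -17.449255
-0.0120105863267337 0.013059583169214873 ends [0.4853481  0.06061203] [0.50926461 0.05309447]
dial line [ 0.99877924 -0.04939652  0.60400146 -0.1714677 ] -2.8313642
-0.01373739804392898 0.007061947496081401 70
[249 291  36  32 692] [266.48699422 305.03612717]
dial circ ((0.5851757526397705, -0.16539588570594788), 0.02430003695189953)
knob blob (151, 101, 62, 46)
```

```bash
python3 - <<'E'
import cv2,numpy as np,glob
ims=[cv2.imread(f'pics/{n}') for n in ['c_scene_255.png','c_side_255.png','c_scene_185.png','c_side_370.png']]
r=[cv2.resize(i,(400,300)) for i in ims]
cv2.imwrite('pics/quad.png',np.vstack([np.hstack(r[:2]),np.hstack(r[2:])]))
E
```

```text
(no output)
```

View pics/quad.png

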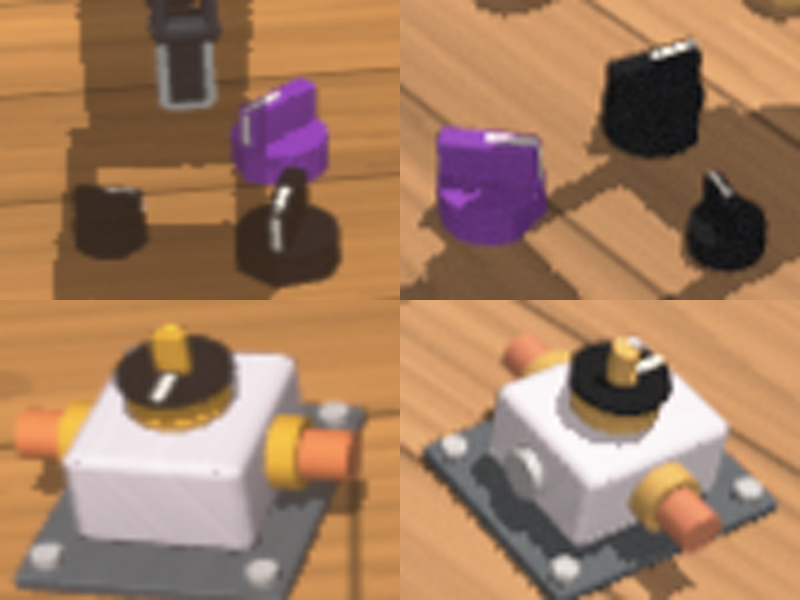

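servo_tool --pt "-0.0206 -0.0081 0.004 0 0 0 0.7" --pt "-0.0206 -0.0081 0.004 0 0 0 0.7" --pt "-0.0206 -0.0081 0.004 0 0 0 0.7" --pt "-0.0206 -0.0081 0.004 0 0 0 0.7" --pt "-0.0206 -0.0081 0.004 0 0 0 0.7" --pt "-0.0206 -0.0081 0.004 0 0 0 0.7" --pt "-0.0206 -0.0081 0.004 0 0 0 0.7" --pt "-0.0206 -0.0081 0.004 0 0 0 0.7" --pt "0 0 0 0 0 0.12 0.7" --pt "0 0 0 0 0 0.12 0.7" --pt "0 0 0 0 0 0.12 0.7" --pt "0 0 0 0 0 0.12 0.7" --pt "0 0 0 0 0 0.12 0.7" --pt "0 0 0 0 0 0.12 0.7" --pt "0 0 0 0 0 0.12 0.7" --pt "0 0 0 0 0 0.12 0.7" --pt "0 0 0 0 0 0.12 0.7" --pt "0 0 0 0 0 0.12 0.7" --pt "0 0 0 0 0 0.12 0.7" --pt "0 0 0 0 0 0.12 0.7"

```text
time: 1.82
tcp_pos: [0.5849, -0.1647, 0.2178]
eef_rot: [[0.992, 0.125, -0.001], [0.125, -0.992, 0.0], [-0.001, -0.0, -1.0]]
force: [-0.2, -0.1, -0.0]
opening: 0.701
```

```bash
python3 - <<'E'
from h import *
from plant import telemetry
import pickle
s=telemetry.observe();im,d=cams.get_image('wrist');s2=telemetry.observe()
pickle.dump((s,im,d),open('w1.pkl','wb'))
cv2.imwrite('pics/wrist1.png',im[:,:,::-1])
for q in(s,s2):print(q['time'],np.round(q['tcp_pos'],4),np.round(q['eef_rot'],3).tolist(),np.round(q['joints'],1),q['opening'])
E
```

```text
1.8167 [ 0.5849 -0.1647  0.2178] [[0.992, 0.125, -0.001], [0.125, -0.992, 0.0], [-0.001, -0.0, -1.0]] [-20.8   3.1 102.   -0.   75.   62.1] 0.7010056747081783
1.8667 [ 0.585  -0.1647  0.2179] [[0.993, 0.121, -0.001], [0.121, -0.993, 0.0], [-0.001, -0.0, -1.0]] [-20.8   3.1 102.   -0.   75.   62.3] 0.6997012362075291
```

View pics/wrist1.png

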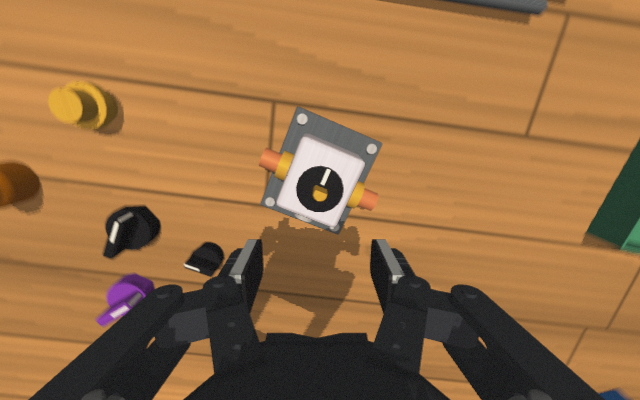

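The wrist view shows the dial at about (320,190), with its white line pointing up to (326,177). The knobs are at the left.

```bash
python3 - <<'E'
from h import *
import pickle
s,im,d=pickle.load(open('w1.pkl','rb'));C=cam('wrist',s)
im=im[:,:,::-1].copy()
cv2.imwrite('pics/c1.png',np.hstack([cv2.resize(im[155:225,285:355],(490,490),interpolation=2),cv2.resize(im[195:265,95:135],(280,490),interpolation=2)]))
sub=im[155:225,285:355].astype(int)
def hull(mask,ox,oy,z):
    n,l,st,ce=cv2.connectedComponentsWithStats(mask.astype(np.uint8));i=1+st[1:,4].argmax()
    c=max(cv2.findContours((l==i).astype(np.uint8),0,1)[0],key=cv2.contourArea)
    return onz(C,cv2.convexHull(c)[:,0]+[ox,oy],z)
Q=hull(sub.max(2)<70,285,155,.074);print('dial',cv2.minEnclosingCircle(Q[:,:2].astype(np.float32)),len(Q))
e=cv2.fitEllipse((Q[:,:2]*1e3).astype(np.float32));print(e)
# line
w=(sub.min(2)>120);yy,xx=np.mgrid[155:225,285:355];w&=(abs(xx-326)<7)&(abs(yy-177)<12)
P=onz(C,np.c_[xx[w],yy[w]],.074)
l=cv2.fitLine(P[:,:2].astype(np.float32),2,0,.01,.01).ravel();print('line',len(P),l,np.degrees(np.arctan2(l[1],l[0])));t=(P[:,:2]-l[2:])@l[:2];print(t.min(),t.max())
c=np.array(e[0])/1e3;v=l[2:]-c;print('centre->line',np.degrees(np.arctan2(v[1],v[0])),np.hypot(*v))
# spindle top
y=(sub[:,:,2]-sub[:,:,0]>50)&(np.hypot(xx-320,yy-192)<14)
Q=hull(y,285,155,.092);print('spin',Q[:,:2].min(0),Q[:,:2].max(0))
E
```

```text
dial ((0.5844197869300842, -0.1671990156173706), 0.023383039981126785) 26
((584.421630859375, -167.09828186035156), (45.9710807800293, 46.54515838623047), 97.19546508789062)
line 97 [ 0.96362984 -0.26724058  0.6002881  -0.1717663 ] -15.50013
-0.010618131477625567 0.010237106627268152
centre->line -16.394218643017794 0.016538892949566487
spin [ 0.57809656 -0.17430118] [ 0.59351229 -0.16041167]
```

View pics/c1.png

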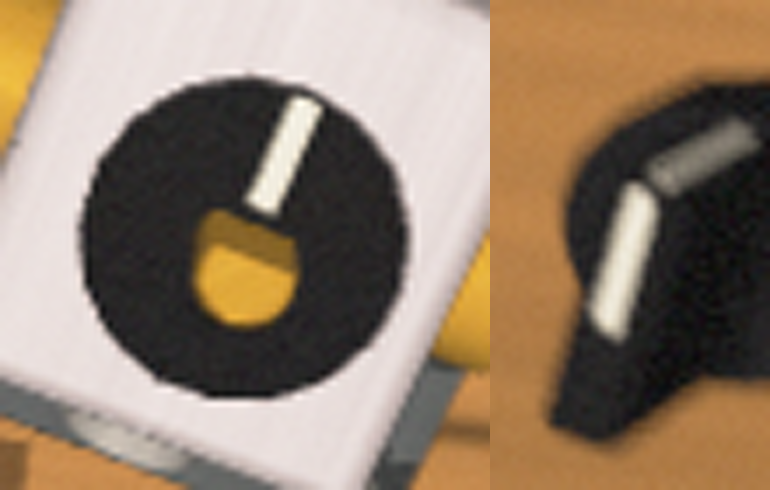

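```bash
python3 - <<'E'
from h import *
import pickle
s,im,d=pickle.load(open('w1.pkl','rb'));C=cam('wrist',s)
f=lambda pts,ox,oy:[( (x+.5)/7+ox-.5,(y+.5)/7+oy-.5) for x,y in pts]
A=lambda v:np.degrees(np.arctan2(v[1],v[0]))
P=onz(C,f([(262,206),(306,101)],285,155),.074);print(P,A(P[1]-P[0]))
g=im[155:225,285:355].astype(int);yy,xx=np.mgrid[155:225,285:355]
w=((g.min(2)>110)&(np.hypot(xx-319.6,yy-189)<21)).astype(np.uint8)
n,l,st,ce=cv2.connectedComponentsWithStats(w);i=1+st[1:,4].argmax();w=l==i
Q=onz(C,np.c_[xx[w],yy[w]],.074)[:,:2];L=cv2.fitLine(Q.astype(np.float32),2,0,.01,.01).ravel();print('line',len(Q),L,A(L))
P=onz(C,f([(200,240),(297,274)],285,155),.092);print('flat',P,A(P[1]-P[0]))
# spindle top round part
P=onz(C,f([(193,275),(205,308),(243,328),(285,305),(299,275)],285,155),.092)[:,:2]*1e3
o=np.linalg.lstsq(np.c_[2*P,np.ones(5)],(P**2).sum(1),rcond=None)[0];print('spin circle',o[:2],np.sqrt(o[2]+(o[:2]**2).sum()))
# knob from here: line top
P=onz(C,f([(645,190),(610,328)],95-70,195),.052)
P=onz(C,[( (x-490+.5)/7+95-.5,(y+.5)/7+195-.5) for x,y in [(645,182),(608,338)]],.052);print('knob line',P,A(P[0]-P[1]))
E
```

```text
[[ 0.59038796 -0.16917303  0.074     ]
 [ 0.60620597 -0.17327674  0.074     ]] -14.54376744437569
line 75 [ 0.9641158  -0.265482    0.5978925  -0.17107603] -15.395597
flat [[ 0.58936298 -0.16064554  0.092     ]
 [ 0.58630633 -0.17412798  0.092     ]] -102.77379131332422
spin circle [ 585.04792297 -167.28734692] 7.029968927706789
knob line [[0.51340559 0.05310372 0.052     ]
 [0.48439103 0.06158402 0.052     ]] -16.292448236977567
```

servo_tool --pt "-0.0078 -0.0262 0.005 0 0 0 0.6" --pt "-0.0078 -0.0262 0.005 0 0 0 0.6" --pt "-0.0078 -0.0262 0.005 0 0 0 0.6" --pt "-0.0078 -0.0262 0.005 0 0 0 0.6" --pt "-0.0078 -0.0262 0.005 0 0 0 0.6" --pt "-0.0078 -0.0262 0.005 0 0 0 0.6" --pt "-0.0078 -0.0262 0.005 0 0 0 0.6" --pt "-0.0078 -0.0262 0.005 0 0 0 0.6" --pt "-0.0078 -0.0262 0.005 0 0 0 0.6" --pt "0 0 0 0 0 0.104 0.6" --pt "0 0 0 0 0 0.104 0.6" --pt "0 0 0 0 0 0.104 0.6" --pt "0 0 0 0 0 0.104 0.6" --pt "0 0 0 0 0 0 0.6" --pt "0 0 0 0 0 0 0.6"

```text
time: 3.12
tcp_pos: [0.4847, 0.0598, 0.1732]
eef_rot: [[0.961, -0.277, -0.0], [-0.277, -0.961, 0.0], [-0.0, 0.0, -1.0]]
force: [-0.6, 0.3, -0.3]
opening: 0.597
```

```bash
python3 - <<'E'
from h import *
from plant import telemetry
import pickle
s=telemetry.observe();im,d=cams.get_image('wrist')
pickle.dump((s,im,d),open('w2.pkl','wb'))
cv2.imwrite('pics/wrist2.png',im[:,:,::-1])
R=np.array(s['eef_rot'])
print(s['time'],np.round(s['tcp_pos'],4),np.round(R,4).tolist(),np.degrees(np.arctan2(R[1,0],R[0,0])))
a=im[150:260,250:400,::-1]
cv2.imwrite('pics/c2.png',cv2.resize(a,(750,550),interpolation=2))
E
```

```text
3.1167 [0.4847 0.0598 0.1732] [[0.9608, -0.2774, -0.0003], [-0.2774, -0.9608, 0.0], [-0.0003, 0.0001, -1.0]] -16.10299782797728
```

View pics/wrist2.png

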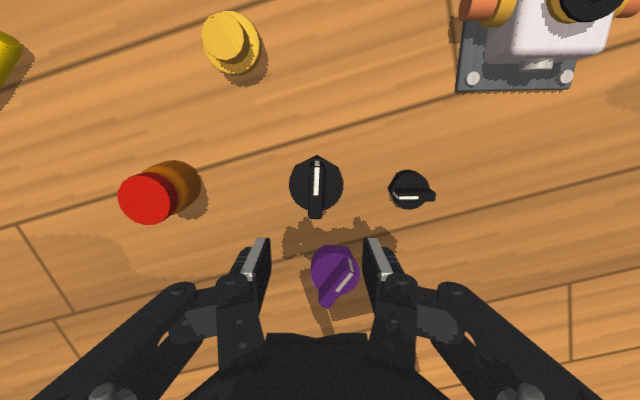

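View pics/c2.png

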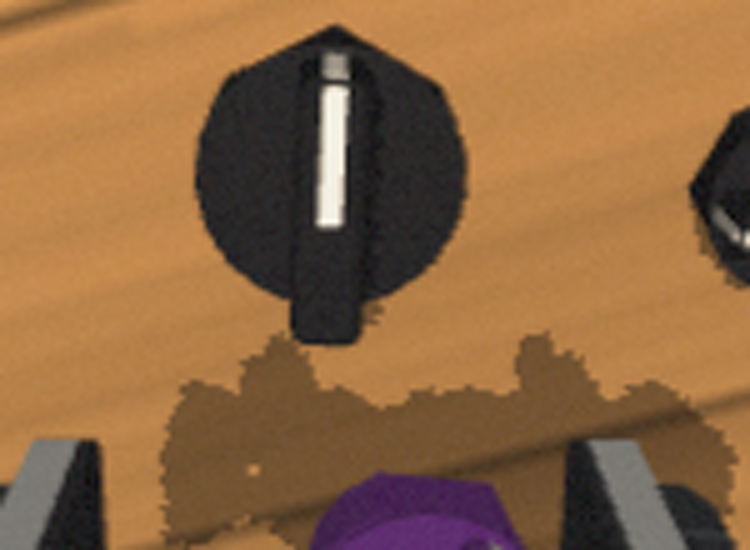

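The large knob is at (317,183) in the wrist view, with its wing nearly upright and the white line at the top. The purple knob is nearby at (335,270).

```bash
python3 - <<'E'
from h import *
import pickle
s,im,d=pickle.load(open('w2.pkl','rb'));C=cam('wrist',s)
f=lambda pts:[((x+.5)/5+250-.5,(y+.5)/5+150-.5) for x,y in pts]
A=lambda v:np.degrees(np.arctan2(v[1],v[0]))
P=onz(C,f([(335,85),(329,226),(326,342)]),.052);print(P,A(P[0]-P[1]),A(P[0]-P[2]),np.linalg.norm(P[0]-P[2]));c=(P[0]+P[2])/2;print('centre',c)
g=im[150:260,250:400].astype(int);yy,xx=np.mgrid[150:260,250:400]
w=((g.min(2)>110)&(xx<330)&(yy<200)&(xx>306)).astype(np.uint8);n,l,st,ce=cv2.connectedComponentsWithStats(w);i=1+st[1:,4].argmax();w=l==i
Q=onz(C,np.c_[xx[w],yy[w]],.052)[:,:2];L=cv2.fitLine(Q.astype(np.float32),2,0,.01,.01).ravel();print('line',len(Q),L,A(L))
# skirt at z .024: left and right extremes
P=onz(C,f([(195,170),(467,172)]),.024);print('skirt mid',P.mean(0),np.linalg.norm(P[0]-P[1]))
R=np.array(s['eef_rot']);t=np.array(s['tcp_pos'])
print('tool shift', R.T@(c-t))
print('purple',onz(C,[[335,270]],.03))
E
```

```text
[[0.51035255 0.05230851 0.052     ]
 [0.48531315 0.06064519 0.052     ]
 [0.46338972 0.06755819 0.052     ]] -18.414800357872377 -17.98955133721243 0.04937671589174301
centre [0.48687114 0.05993335 0.052     ]
line 149 [ 0.95084155 -0.3096779   0.4978108   0.05643248] -18.039818
skirt mid [0.48822909 0.05951072 0.024     ] 0.05523735584232339
tool shift [ 0.00209316 -0.00071883  0.12116918]
purple [[0.38997506 0.06583972 0.03      ]]
```

servo_tool --pt "0.002 -0.0007 0.021 0 0 0.033 0.5" --pt "0 0 0.024 0 0 0 0.5" --pt "0 0 0.024 0 0 0 0.5" --pt "0 0 0.024 0 0 0 0.5" --pt "0 0 0.02 0 0 0 0.5" --pt "0 0 0.012 0 0 0 0.5" --pt "0 0 0 0 0 0 0.5" --pt "0 0 0 0 0 0 0.5" --newtons 60

```text
time: 3.83
tcp_pos: [0.4868, 0.0598, 0.0482]
eef_rot: [[0.95, -0.312, -0.001], [-0.312, -0.95, 0.0], [-0.001, 0.0, -1.0]]
force: [0.2, 0.1, 0.5]
opening: 0.503
```

```bash
python3 - <<'E'
from h import *
from plant import telemetry
s=telemetry.observe();im,d=cams.get_image('wrist');im2,_=cams.get_image('side')
R=np.array(s['eef_rot'])
print(s['time'],np.round(s['tcp_pos'],4),np.degrees(np.arctan2(R[1,0],R[0,0])),s['opening'],s['force'])
a=cv2.resize(im[130:400,200:440,::-1],(480,540));b=cv2.resize(im2[180:300,240:360,::-1],(540,540),interpolation=2)[:,:320*1]
cv2.imwrite('pics/c3.png',np.hstack([a,b]))
E
```

```text
3.8333 [0.4868 0.0598 0.0482] -18.175605522120353 0.5030201475795383 [0.24782978 0.0983895  0.5068315 ]
```

View pics/c3.png

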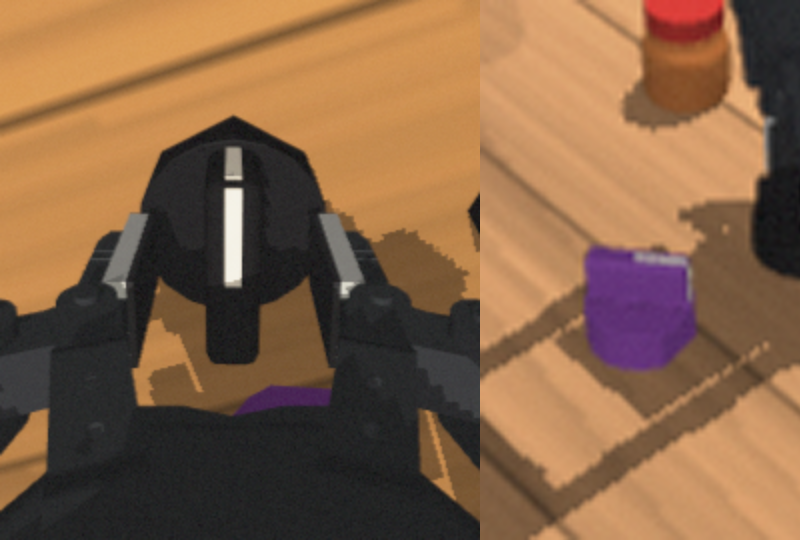

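The wing sits centred between the pads and parallel to them, so I'll close.

servo_tool --pt "0 0 0 0 0 0 0.3" --pt "0 0 0 0 0 0 0.2" --pt "0 0 0 0 0 0 0.1" --pt "0 0 0 0 0 0 0" --pt "0 0 0 0 0 0 0" --pt "0 0 0 0 0 0 0" --pt "0 0 0 0 0 0 0" --newtons 70

```text
time: 4.52
tcp_pos: [0.4882, 0.0599, 0.0498]
eef_rot: [[0.95, -0.313, 0.003], [-0.313, -0.95, 0.0], [0.003, -0.001, -1.0]]
force: [-0.8, -0.6, 6.3]
opening: 0.147
```

```bash
python3 - <<'E'
from h import *
from plant import telemetry
s=telemetry.observe();print(s['opening'],s['force'],s['tcp_pos'])
im,d=cams.get_image('wrist')
C=cam('wrist',s)
cv2.imwrite('pics/c4.png',cv2.resize(im[150:350,220:420,::-1],(600,600),interpolation=2))
E
```

```text
0.14672517807077937 [-0.79658372 -0.55244898  6.32339023] [0.48821263 0.05991148 0.04982731]
```

View pics/c4.png

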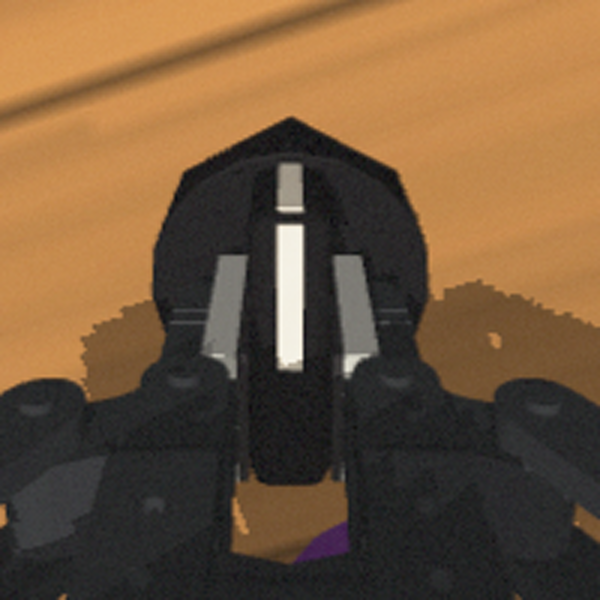

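servo_tool --pt "0 0 -0.02 0 0 0 0" --pt "0 0 -0.035 0 0 0 0" --pt "0 0 -0.035 0 0 0 0" --pt "0.008 0.009 -0.03 0 0 0 0" --pt "0.017 0.0195 0 0 0 0 0" --pt "0.017 0.0195 0 0 0 0 0" --pt "0.017 0.0195 0 0 0 0 0" --pt "0.017 0.0195 0 0 0 0 0" --pt "0.017 0.0195 0 0 0 0 0" --pt "0.017 0.0195 0 0 0 0 0" --pt "0.017 0.0195 0 0 0 0 0" --pt "0.017 0.0195 0 0 0 0 0" --pt "0.013 0.0145 0 0 0 0 0" --pt "0.006 0.006 0 0 0 -0.05 0" --pt "0 0 0 0 0 0 0" --pt "0 0 0 0 0 0 0" --pt "0 0 0 0 0 0 0"

```text
time: 5.98
tcp_pos: [0.5831, -0.1666, 0.1677]
eef_rot: [[0.964, -0.266, -0.001], [-0.266, -0.964, 0.001], [-0.001, -0.0, -1.0]]
force: [0.1, 0.9, -0.6]
opening: 0.143
```

```bash
python3 - <<'E'
from h import *
from plant import telemetry
import pickle
s=telemetry.observe();print(s['time'],s['opening'],s['force'],np.round(s['tcp_pos'],4),np.round(s['eef_rot'],4).tolist())
im,d=cams.get_image('wrist');i2,_=cams.get_image('scene');i3,_=cams.get_image('side')
pickle.dump((s,im,i2,i3),open('w5.pkl','wb'))
a=cv2.resize(im[150:350,220:420,::-1],(440,440),interpolation=2)
cv2.imwrite('pics/c5a.png',cv2.resize(im[150:350,220:420,::-1],(600,600),interpolation=2))
b=cv2.resize(i2[160:280,160:280,::-1],(400,400),interpolation=2)
c=cv2.resize(i3[180:300,350:470,::-1],(400,400),interpolation=2)
cv2.imwrite('pics/c5b.png',np.hstack([b,c]))
E
```

```text
5.9833 0.14267785375785155 [ 0.09462853  0.85500936 -0.63573359] [ 0.5831 -0.1666  0.1677] [[0.9641, -0.2656, -0.0013], [-0.2656, -0.9641, 0.0007], [-0.0014, -0.0004, -1.0]]
```

View pics/c5a.png

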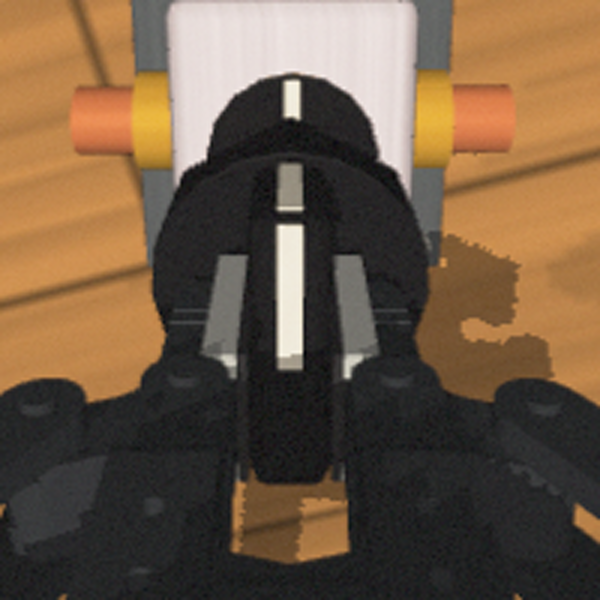

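View pics/c5b.png

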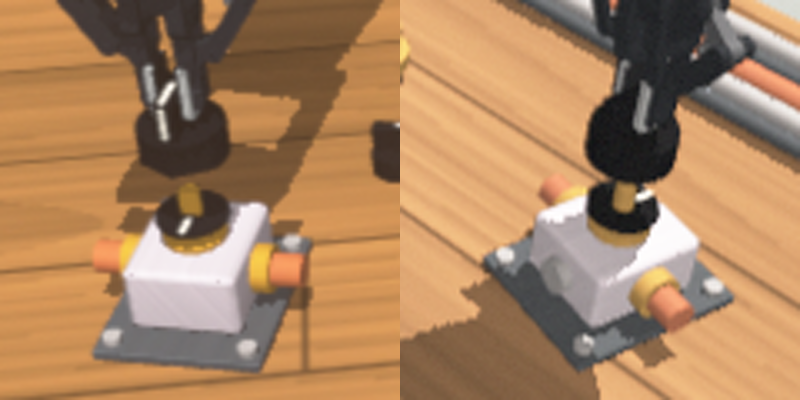

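The knob is held. Its line and the dial's line are parallel in the wrist crop (x about 290 and 291). Next I'll compute the remaining offset.

```bash
python3 - <<'E'
from h import *
import pickle
s,im,i2,i3=pickle.load(open('w5.pkl','rb'));C=cam('wrist',s)
R=np.array(s['eef_rot']);t=np.array(s['tcp_pos'])
f=lambda pts:[((x+.5)/3+220-.5,(y+.5)/3+150-.5) for x,y in pts]
T=lambda P:np.round((R.T@(P-t).T).T*1e3,2)
zt=t[2]+.0022  # knob top approx (TCP .0498 when top .052)
P=onz(C,f([(289.5,223),(289.5,371),(288,484)]),zt);print('knob top line end, line start, wing back (tool mm)',T(P).tolist())
P=onz(C,f([(153,275),(428,275)]),zt-.028);print('skirt',T(P).tolist())
P=onz(C,f([(291.5,78),(291.5,118)]),.074);print('dial line',T(P).tolist(),P.tolist())
P=onz(C,f([(225,115),(250,92),(293,74),(338,90),(365,115)]),.074)[:,:2]*1e3
o=np.linalg.lstsq(np.c_[2*P,np.ones(5)],(P**2).sum(1),rcond=None)[0];print('dial circ',o[:2],np.sqrt(o[2]+(o[:2]**2).sum()))
print('target in tool',T(np.array([[.5848,-.1672,.074]])))
E
```

```text
knob top line end, line start, wing back (tool mm) [[23.65, -0.07, -2.23], [-3.15, -0.04, -2.2], [-25.94, -0.27, -2.16]]
skirt [[0.56, -27.15, 25.81], [0.68, 27.34, 25.79]]
dial line [[24.85, 0.28, 93.66], [13.74, 0.3, 93.67]] [[0.6068950299469169, -0.1733623149683576, 0.07400000000000001], [0.5961797552446899, -0.17043215264667158, 0.07400000000000001]]
dial circ [ 586.27136419 -168.73794769] 21.646200231182505
target in tool [[ 1.91  0.21 93.69]]
```

```bash
python3 - <<'E'
from h import *
import pickle
from scipy.optimize import least_squares
s,im,i2,i3=pickle.load(open('w5.pkl','rb'))
R=np.array(s['eef_rot']);t=np.array(s['tcp_pos']);zt=t[2]+.0022
S,D=cam('scene'),cam('side')
u=lambda x,o:(x+.5)/(10/3)+o-.5
def solve(us,ud,z):
    r=least_squares(lambda p:[proj(S,[p[0],p[1],z])[0,0]-us,proj(D,[p[0],p[1],z])[0,0]-ud],[.585,-.167],x_scale=.01);return r.x
k=solve(u(182.5,160),u(633-400,350),zt-.040)
# automatic dial/spindle: masks
g=solve(u(193,160),u(624-400,350),.072)
p=solve(u(190.5,160),u(624.5-400,350),.088)
print(k,g,p)
for q in(g,p):
    v=np.array([*(q-k),0]);print('shift tool mm',R.T@v*1e3)
cv2.imwrite('pics/c6.png',np.hstack([cv2.resize(i2[185:245,190:240,::-1],(400,480),interpolation=2),cv2.resize(i3[200:260,395:445,::-1],(400,480),interpolation=2)]))
E
```

```text
[ 0.58467803 -0.16369455] [ 0.58900114 -0.16477491] [ 0.58593695 -0.16434995]
shift tool mm [ 4.45478057 -0.10651484 -0.00622604]
shift tool mm [ 1.38776305  0.29753568 -0.00206269]
```

View pics/c6.png

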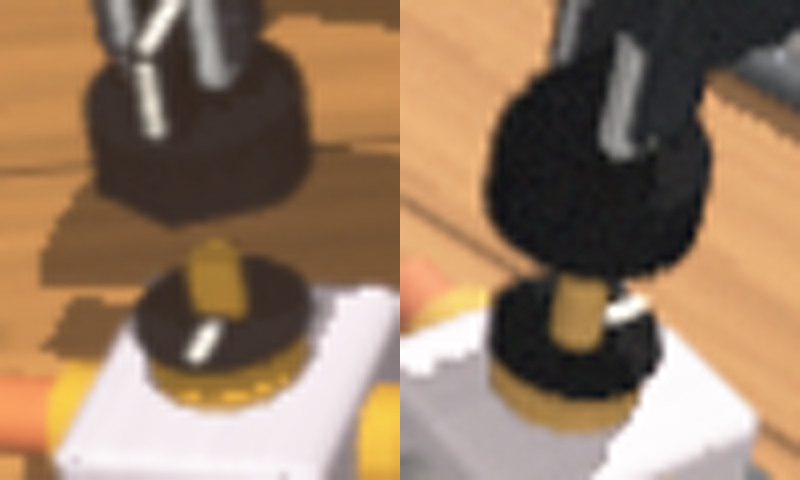

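```bash
python3 - <<'E'
from h import *
import pickle
from scipy.optimize import least_squares
s,im,i2,i3=pickle.load(open('w5.pkl','rb'))
R=np.array(s['eef_rot']);t=np.array(s['tcp_pos']);zt=t[2]+.0022
S,D=cam('scene'),cam('side')
us=lambda x:(x+.5)/8+190-.5
ud=lambda x:(x+.5)/8+395-.5
def solve(a,b,z):
    return least_squares(lambda p:[proj(S,[p[0],p[1],z])[0,0]-a,proj(D,[p[0],p[1],z])[0,0]-b],[.585,-.167],x_scale=.01).x
k=solve(us(200),ud(198),zt-.038);k2=solve(us(200),ud(196),zt-.038)
g=solve(us(226),ud(175),.0735)
print(k,k2,g)
for a in(k,k2): print('shift tool mm',R.T@np.array([*(g-a),0])*1e3)
# wing top line end seen in scene at crop (150?,55) : compare
E
```

```text
[ 0.58409602 -0.16312229] [ 0.58316795 -0.16316942] [ 0.58807778 -0.16407017]
shift tool mm [ 4.09050749 -0.1435835  -0.00569988]
shift tool mm [ 4.97273164 -0.43548438 -0.00683205]
```

servo_tool --pt "0.0018 0.0001 0.01 0 0 0 0" --pt "0.0018 0 0.01 0 0 0 0" --pt "0 0 0 0 0 0 0" --pt "0 0 0 0 0 0 0" --newtons 80

```text
time: 6.47
tcp_pos: [0.5863, -0.1678, 0.1464]
eef_rot: [[0.964, -0.265, -0.003], [-0.265, -0.964, 0.001], [-0.003, -0.0, -1.0]]
force: [-0.5, -0.1, 0.2]
opening: 0.141
```

```bash
cat > look.py <<'E'
from h import *
from plant import telemetry
import pickle,sys
n=sys.argv[1]
s=telemetry.observe();print(round(s['time'],2),s['opening'],np.round(s['force'],2),np.round(s['wrist_torque'],3),np.round(s['tcp_pos'],4),np.round(s['eef_rot'],4).tolist())
i2,_=cams.get_image('scene');i3,_=cams.get_image('side');im,_=cams.get_image('wrist')
pickle.dump((s,im,i2,i3),open(f'w{n}.pkl','wb'))
cv2.imwrite(f'pics/l{n}.png',np.hstack([cv2.resize(i2[185:245,190:240,::-1],(400,480),interpolation=2),cv2.resize(i3[200:260,395:445,::-1],(400,480),interpolation=2)]))
E
python3 look.py 7
```

```text
6.47 0.14089769021314252 [-0.48 -0.11  0.17] [-0.052 -0.016 -0.016] [ 0.5863 -0.1678  0.1464] [[0.9643, -0.2649, -0.0031], [-0.2649, -0.9643, 0.0012], [-0.0033, -0.0003, -1.0]]
```

View pics/l7.png

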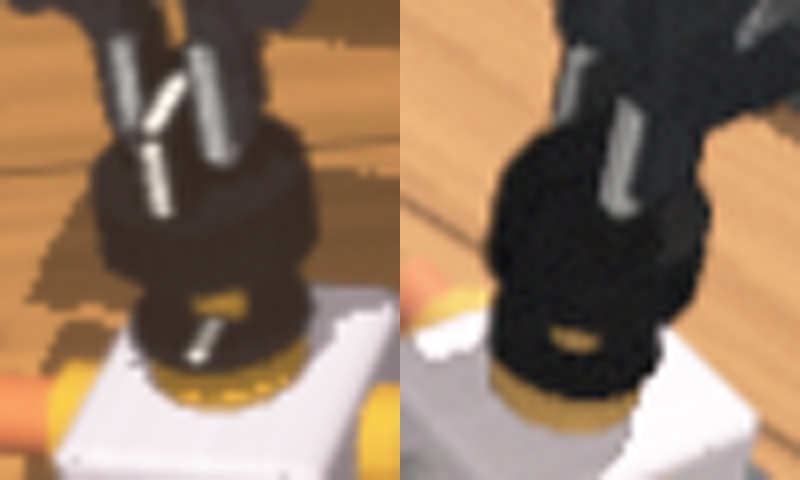

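The knob is just above the spindle tip in both views: scene skirt columns 92–318, side 490–710. I'll check the residual again.

```bash
python3 - <<'E'
from h import *
import pickle
from scipy.optimize import least_squares
s,im,i2,i3=pickle.load(open('w7.pkl','rb'))
R=np.array(s['eef_rot']);t=np.array(s['tcp_pos']);zt=t[2]+.0022
S,D=cam('scene'),cam('side')
us=lambda x:(x+.5)/8+190-.5
ud=lambda x:(x+.5)/8+395-.5
def solve(a,b,z):
    return least_squares(lambda p:[proj(S,[p[0],p[1],z])[0,0]-a,proj(D,[p[0],p[1],z])[0,0]-b],[.585,-.167],x_scale=.01).x
k=solve(us(205),ud(200),zt-.038);g=solve(us(225),ud(176),.0735);print('shift tool mm',R.T@np.array([*(g-k),0])*1e3)
C=cam('wrist',s)
cv2.imwrite('pics/c8.png',cv2.resize(im[150:350,220:420,::-1],(600,600),interpolation=2))
E
```

```text
shift tool mm [-0.64838711  0.00516441  0.00210881]
```

View pics/c8.png

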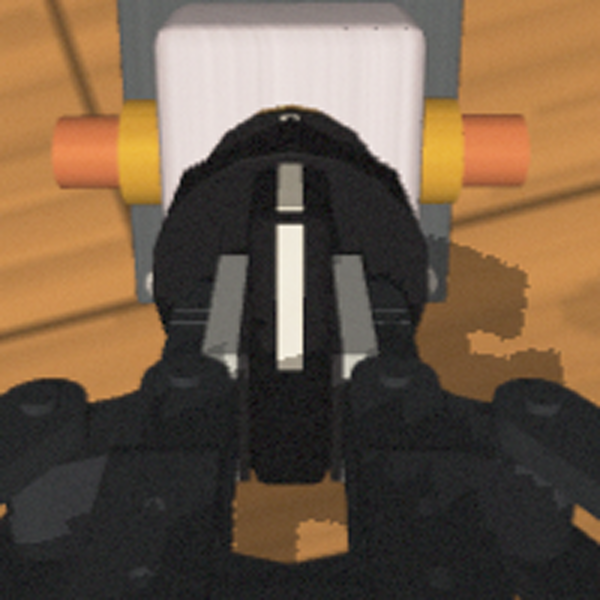

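servo_tool --pt "-0.0003 0 0.003 0 0 0 0" --pt "0 0 0.003 0 0 0 0" --pt "0 0 0.003 0 0 0 0" --pt "0 0 0 0 0 0 0" --newtons 80

```text
time: 6.95
tcp_pos: [0.5864, -0.1681, 0.1384]
eef_rot: [[0.964, -0.265, -0.001], [-0.265, -0.964, 0.0], [-0.001, -0.0, -1.0]]
force: [-0.2, -0.0, -2.1]
opening: 0.144
```

servo_tool --pt "0 0 0.003 0 0 0 0" --pt "0 0 0.003 0 0 0 0" --pt "0 0 0.003 0 0 0 0" --pt "0 0 0 0 0 0 0"

```text
time: 7.28
tcp_pos: [0.5864, -0.1681, 0.1293]
eef_rot: [[0.964, -0.265, -0.001], [-0.265, -0.964, 0.0], [-0.001, -0.0, -1.0]]
force: [-0.6, 0.5, -0.7]
opening: 0.139
```

servo_tool --pt "0 0 0.002 0 0 0 0" --pt "0 0 0.002 0 0 0 0" --pt "0 0 0.001 0 0 0 0" --pt "0 0 0 0 0 0 0"

```text
time: 7.62
tcp_pos: [0.5868, -0.1682, 0.125]
eef_rot: [[0.964, -0.265, -0.0], [-0.265, -0.964, 0.0], [-0.0, -0.0, -1.0]]
force: [-1.6, 0.4, -1.0]
opening: 0.143
```

servo_tool --pt "0 0 0.001 0 0 0 0" --pt "0 0 0.001 0 0 0 0" --pt "0 0 0 0 0 0 0"

```text
time: 7.87
tcp_pos: [0.587, -0.1682, 0.1237]
eef_rot: [[0.964, -0.265, 0.0], [-0.265, -0.964, 0.0], [0.0, -0.0, -1.0]]
force: [-2.2, 0.9, 2.6]
opening: 0.146
```

```bash
python3 look.py 9
```

```text
7.87 0.14566448805772778 [-2.16  0.92  2.63] [ 0.169  0.385 -0.01 ] [ 0.587  -0.1682  0.1237] [[0.9643, -0.265, 0.0], [-0.265, -0.9643, 0.0], [0.0, -0.0, -1.0]]
```

View pics/l9.png

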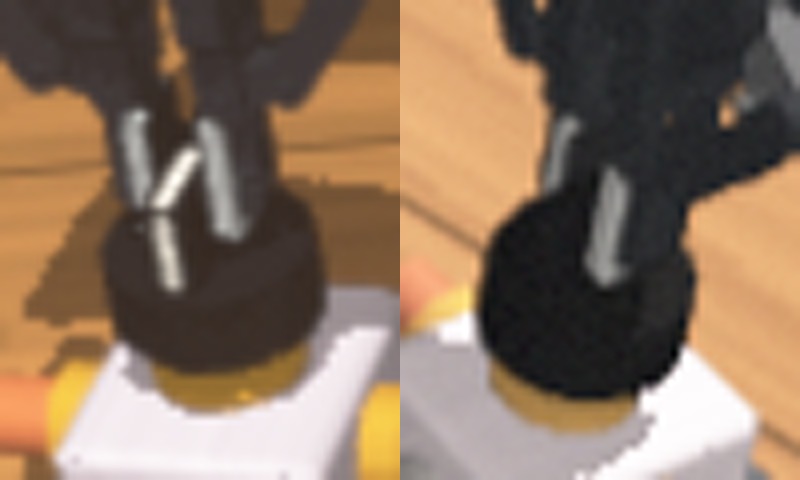

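The knob covers the dial plate and contact has begun (+2.6 N, at TCP z about 0.1237). I'll press down in small steps with a firmer grip.

servo_tool --pt "0 0 0 0 0 0 0" --pt "0 0 0.0015 0 0 0 0" --pt "0 0 0.0015 0 0 0 0" --pt "0 0 0.0015 0 0 0 0" --pt "0 0 0.0015 0 0 0 0" --pt "0 0 0 0 0 0 0" --newtons 110

```text
time: 8.52
tcp_pos: [0.5871, -0.1683, 0.1181]
eef_rot: [[0.964, -0.265, 0.0], [-0.265, -0.964, -0.0], [0.0, -0.0, -1.0]]
force: [-4.3, 1.7, 8.6]
opening: 0.138
```

servo_tool --pt "-0.0005 0 0.0015 0 0 0 0" --pt "-0.0005 0 0.0015 0 0 0 0" --pt "0 0 0.0015 0 0 0 0" --pt "0 0 0.001 0 0 0 0" --pt "0 0 0 0 0 0 0" --pt "0 0 0 0 0 0 0"

```text
time: 9.02
tcp_pos: [0.5873, -0.1684, 0.1158]
eef_rot: [[0.964, -0.265, 0.003], [-0.265, -0.964, -0.001], [0.003, 0.0, -1.0]]
force: [-8.0, 1.8, 17.6]
opening: 0.136
```

servo_tool --pt "-0.001 0 0.001 0 0 0 0" --pt "-0.001 0 0.0005 0 0 0 0" --pt "0 0 0 0 0 0 0" --pt "0 0 0 0 0 0 0"

```text
time: 9.35
tcp_pos: [0.5869, -0.1683, 0.1158]
eef_rot: [[0.964, -0.265, 0.007], [-0.265, -0.964, -0.002], [0.007, 0.0, -1.0]]
force: [-4.5, 2.2, 21.0]
opening: 0.134
```

```bash
python3 look.py 10; python3 - <<'E'
import pickle,cv2,numpy as np
a=pickle.load(open('w9.pkl','rb'));b=pickle.load(open('w10.pkl','rb'))
f=lambda i:cv2.resize(i[200:260,395:445,::-1],(400,480),interpolation=2)
cv2.imwrite('pics/cmp.png',np.hstack([f(a[3]),f(b[3])]))
cv2.imwrite('pics/c10w.png',np.hstack([cv2.resize(x[1][150:350,220:420,::-1],(400,400),interpolation=2) for x in(a,b)]))
E
```

```text
9.35 0.13352991049861868 [-4.46  2.23 20.95] [ 0.576  1.146 -0.002] [ 0.5869 -0.1683  0.1158] [[0.9642, -0.265, 0.0069], [-0.265, -0.9643, -0.0021], [0.0072, 0.0002, -1.0]]
```

View pics/l10.png

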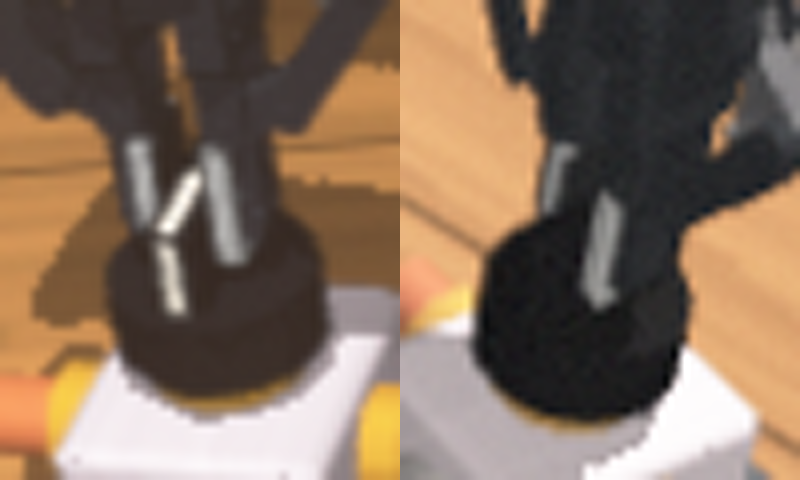

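View pics/c10w.png

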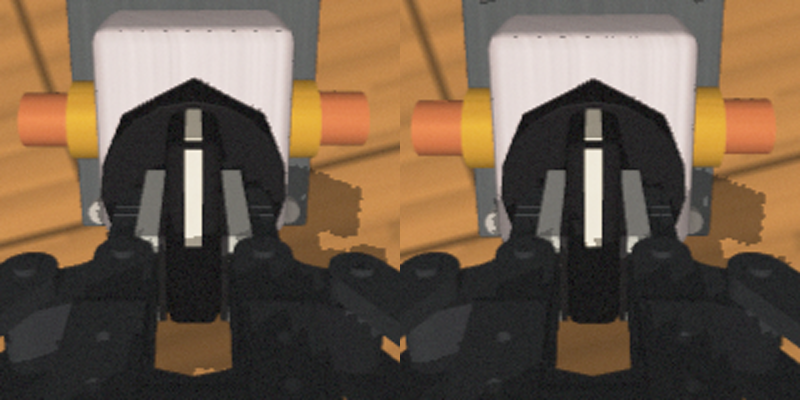

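Force rose from 17.6 to 21 N with no further travel (TCP z stayed at 0.1158), so the spindle is on its stop about 8 mm down. Only a sliver of the brass collar shows, and the knob hasn't slipped in the pads. I'll hold briefly to check that it's steady.

servo_tool --pt "0 0 0 0 0 0 0" --pt "0 0 0 0 0 0 0" --pt "0 0 0 0 0 0 0" --pt "0 0 0 0 0 0 0" --pt "0 0 0 0 0 0 0" --pt "0 0 0 0 0 0 0" --pt "0 0 0 0 0 0 0" --pt "0 0 0 0 0 0 0"

```text
time: 10.17
tcp_pos: [0.5869, -0.1683, 0.1157]
eef_rot: [[0.964, -0.265, 0.007], [-0.265, -0.964, -0.002], [0.007, 0.0, -1.0]]
force: [-4.9, 3.3, 20.1]
opening: 0.135
```

```bash
python3 look.py 11; python3 -c "
import pickle,cv2
a=pickle.load(open('w11.pkl','rb'))
cv2.imwrite('pics/final.png',a[2][:,:,::-1])"
```

```text
10.17 0.13487535107510434 [-4.88  3.33 20.06] [ 0.616  1.136 -0.014] [ 0.5869 -0.1683  0.1157] [[0.9642, -0.265, 0.0067], [-0.265, -0.9643, -0.0021], [0.007, 0.0002, -1.0]]
```

View pics/final.png

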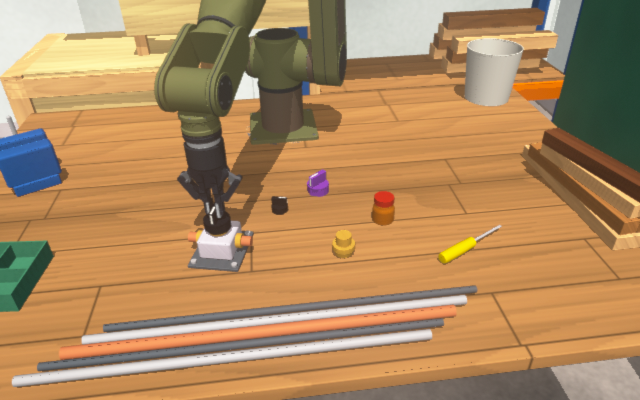

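The picture shows the knob pressed on the valve at (218,222). The nipple (344,245), jar (384,208), screwdriver (470,245) and the other knobs are where they were, and the push is steady at 20 N.

```bash
python3 -c "
from plant import sign_off
print(sign_off())"
```

```text
the job is handed in; nothing more can be done
None
```

I refitted the large black knob on the spindle, pushed it home and pressed it right down. I signed off at about 10.2 s with the arm still holding it pressed.

- **Fit:** I gripped the knob across its wing and turned it about 3° so its white line matched the dial's, at about -15° in the world frame. It slid on with no measurable resistance and met the dial plate at TCP z ≈ 0.1237.
- **Pressed down:** The TCP stopped about 8 mm lower, at z ≈ 0.1158. More push raised the force from 17.6 to 21 N with no further travel, so the spindle is on its stop. The push then held at about 20 N for the 0.7 s I watched, and the wrist views showed no slip in the pads.
- **Rest of the scene:** The nipple, jar, screwdriver and other two knobs look unmoved in the final picture.
- **Disagreements:** Before lowering, the cameras disagreed by up to about 1.5 mm on the knob-to-spindle offset, which the bore's clearance and chamfer could take up. A sideways force of about 6 N remained at the end, probably the arm flexing under the push.

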